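Clamp a turned disc in the swing-clamp jig

ROBOT

A 6-joint arm with a two-finger parallel gripper is mounted at the origin on a cart in front of the work surface, level with it; the furniture and walls round the work are solid. World frame = base frame: x ahead of the robot, y to its left, z up, the work surface at z = 0. Lengths are in m, angles in rad, forces in N, time in s.
With the tool pointing down it reaches from about 0.25 to 0.8 m from the base axis. Payload 8.5 kg.
Tool frame: the origin (TCP) lies midway between the tips of the shut fingers; the grasp point (between the pads) lies 19 mm behind it; z points along the fingers, y is the line along which they close (so a half turn about z gives the same grasp; the last joint's range is limited). The gripper opens to 85 mm and grips with 20 to 120 N. Pads are 22 mm wide; open, the fingers measure 114 mm over their backs; the gripper's body (76 mm by 85 mm) begins 54 mm behind the grasp point. The pads swing forward as they close: fully open they stand 13 mm farther back than shut.
Start: joints at [-1.116, 0.238, -0.013, 1.319, 0, 1.571], TCP at [0.231, -0.472, 0.198] pointing down, gripper open.
Joint ranges: [-2.66, 2.66], [-1.03, 1.9], [-1.14, 1.46], [-1.82, 2.27], [-1.45, 1.34], [-3.14, 3.14]. Speed limits (rad/s): [2.22, 2.22, 2.79, 3.14, 3.14, 3.14].

INTERFACE

Orientations are given as a 3x3 rotation matrix whose columns are the frame's x, y, z axes.
In Python, from cell import get_obs, get_image, ticket, search_frame, outline_of gives the robot as it stands.
- The arm moves only by the tool play_rows, never from a script. Its argument "increments" is a list of rows, each a list of 6 numbers: the shift along the world's x, y, z in units of 40 mm (1.0 is 40 mm), then the turn, a rotation vector about the world's x, y, z in units of 8 degrees (1.0 is 8 degrees). A call has 1 to 10 rows; each row is the pose to reach, as a shift and turn from the pose commanded when the call began; what a row does not reach only later rows make up. A row lasts 1/10 s, in which the tool goes at most 50 mm and 8.59 degrees, less where a joint would pass 70% of its speed; a pose out of reach is approached as far as the arm can. A call with a gripper value outside its range is refused whole. "gripper" is the closure in counts, from 0 (fully open) to 255 (shut), set as the call begins (left out, the last holds). The fingers move at their own pace and stop on an object; "grip_force" is the grip in N (left out, the last holds). Time passes only in rows, so rows that repeat a pose let the fingers close. It gives the time, the measured TCP pose, the force, the opening and the grip force at its end, in the units of the state.
- get_obs(): the state, without advancing time (a new reading comes with each control period).
- get_image(name): name is "scene" or "top"; returns a dict with "pixels" (400x640x3 uint8, blue, green, red), "fovy" (degrees; the focal length in pixels is half the picture's height over the tangent of half this angle, whatever the lens; pixels are square), "cx", "cy" (the principal point, pixels), "R" (3x3) and "t" (3): a world point X has camera coordinates R X + t. Camera axes: x right, y down, z forward; pixel columns grow to the right and rows downward; lengths in m; the calibration is good to about 2 mm. A picture is of the moment at which its call begins. There is no depth.
- ticket.hand_in(): hands the job in; it is judged then, once.
Trained networks look in the newest picture that a camera, given by its name, has taken for a name from the list of things; names that differ only in an ending like _2 or _b are one class to them, and where a whole thing is asked for, a point or a joint stands for the part that bears it (a point fixed in the world has none). Each returns a list of dicts, best first, with "confidence" (0 to 1); they miss things now and then, are a little off and sometimes report something else, mostly with a low value. They report only what shows in the picture. A call takes as long as a camera call. They do not tell look-alikes from the thing itself.
- search_frame(name, camera): "position" ([column, row] in pixels, amid what is visible of it).
- outline_of(name, camera): "mask" (400x640 bool, what is visible of it) and "position" ([column, row] in pixels, amid what is visible of it).
The state is a dict: "time_s": time; "joint_positions": joint angles; "dq": joint speeds; "effort": joint torques, N m; "tcp_pos": TCP position; "orientation": TCP orientation; "ft_force": force on the tool from outside, world axes, zero at the start; "moment": the same for the moment, N m; "finger_gap": finger opening in m; "grasp_force": force on a finger pad.
Only numpy, scipy, OpenCV 4.12 (cv2) and the standard library are available. Lean on these libraries where they do the work, as an engineer would, in place of code of your own. Each camera call takes 0.05 s, during which the arm holds its last target. There are 200 camera calls.

TASK

Clamp the turned wooden disc in the jig: with the outside of a finger push the clamp's steel strap round until it is fully home against its stop over the disc, and only then push the cam lever all the way down so that the pad presses on the disc. Only push, pick nothing up; leave the disc in its nest and the other things on the bench where they are, then come away.

Things in the scene. Friction and masses are not known exactly. Their poses are not given: they have to be found in the camera images.
- jig: Holding jig, fixed to the bench: plywood board 85 (x) x 220 (y) x 18 mm high; origin at the centre of its underside, z up. Four wooden pins 8 mm high round (0, -45) mm form the nest that holds the disc; a steel stop pin 10 mm in diameter, up to z = 62 mm, stands at (+19.5, +20) mm. Its -x side roughly faces the robot; yaw varies from -0.4 to 0.1 rad.
- pivot (a point): Axis of the strap's pivot post, at (0, +75) mm on the jig; this point is at z = 70 mm, the top of the bolt head (16 mm in diameter) above the strap. Axes as the jig's.
- strap (a joint): Angle (rad) of the strap about the pivot post's vertical axis. 0: home against the stop pin, strap along the jig's -y over the disc; grows to 1.7 as it swings toward the jig's -x (the robot): it points along (-sin q, -cos q) in the jig's x, y. Starts at 0.7 to 1.4. Stays where it is left; turning takes 0.25 N m (3.6 N at strap_mid).
- strap_mid (a point): Point on the strap's middle line, 70 mm from the pivot axis, z = 55 mm. The strap is a flat steel bar 28 mm wide, z = 50 to 60 mm, reaching 135 mm from the pivot axis. Axes are the jig's turned with the strap: -y points to its free end, so its -x side is the one to push on.
- lever (a joint): Angle (rad) of the cam lever about its pin. 0: raised, 70 degrees above level, leaning out past the strap's free end; 1.2: fully down at its stop, level, pointing away from the pivot post. Elevation = 1.222 - value. Starts at 0 to 0.3, stays where it is left; takes 0.2 to 0.3 N m (3 to 5 N at 60 mm, square to the lever). It drives the pad 8 mm down.
- lever_pin (a point): Centre of the lever's pin, 120 mm from the pivot axis along the strap, z = 70 mm. Two steel cheeks 22 mm long beside it, 27 mm over the outsides, reach up to z = 80 mm. At joint values of 0 its axes are the jig's; it turns with the lever.
- lever_tip (a point): Free end of the lever on its middle line, 85 mm from the pin. The outer 50 mm is a black grip 18 mm wide and 10 mm thick; the shank before it is 12 wide and 8 mm thick. With the lever down the tip lies about 72 mm above the bench.
- pad: Round black rubber pressure pad 24 mm in diameter, 7 mm thick, below the strap under the lever pin, on a short sprung spindle. Its origin is at the strap's underside with the lever up, moving 8 mm down; the pad's face lies 12 mm below the origin, 6 mm above the disc's top with the lever at 0. Fully clamped it presses with about 8 N.
- disc: The workpiece: loose flat turned dark wooden disc 60 mm in diameter, 14 mm high, lying in the jig's pin nest (up to about 3 mm of play) on the board; origin at the centre of its underside, z = 18 mm.
- spool: Bystander, loose: wooden thread spool 38 mm in diameter, 42 mm high; origin at the centre of its underside.
- spare_disc: Bystander, loose: pale turned wooden disc 52 mm in diameter, 18 mm high, on the bench; origin at the centre of its underside.
- sanding_block: Bystander, loose: sanding block 90 x 104 x 26 mm; origin at the centre of its underside.
- tape: Bystander, loose: roll of masking tape lying flat, 90 mm in diameter, 20 mm high; origin at the centre of its underside.
Things that resemble listed ones, but are neither listed nor needed, are in the scene too. Leave any blue look-alike of the disc alone.

How it is judged:
On the way, in this order (a step that is already met when the one before it is completed fails the run):
1. the strap is home over the disc with the lever still up (value of joint strap below 0.05 rad and value of joint lever below 0.5 rad), for 0.2 s.
2. the lever is fully down and the pad presses on the disc (value of joint strap below 0.06 rad and value of joint lever above 1.1 rad and contact force between pad and disc above 3 N), for 0.2 s.
At the end, for the whole second after the job is handed in: Strap within 0.06 rad of its stop, lever pressed past 1.1 rad (of 1.2) and staying there, the pad pressing on the disc with more than 3 N, the disc at rest within 8 mm of where it lay, every bystander within 15 mm of where it stood (all of step 2 and distance of disc from where it was at the start of the episode below 0.008 m and linear speed of disc below 0.01 m/s and distance of each of spool, spare_disc, sanding_block, tape from where it was at the start of the episode below 0.015 m); the robot touches nothing.
It fails at once if the lever is pushed down before the strap is home (value of joint lever above 0.6 rad and value of joint strap above 0.15 rad).
It fails at once if the disc is lifted or knocked out of its nest (z of disc in the frame of jig above 0.026 m or distance of disc from where it was at the start of the episode above 0.012 m).
It fails at once if a bystander is picked up or pushed away (height (world z) of any of spool, spare_disc, sanding_block, tape above 0.015 m or distance of any of spool, spare_disc, sanding_block, tape from where it was at the start of the episode above 0.02 m).
It also fails if it takes over 48 s, if anything falls off the work surface, if the arm or the gripper's body presses on something with over 40 N, if the wrist force passes 120 N, or if a joint passes its speed limit or range.

## Working session

There is one attempt and no reset: what is moved stays moved. The work goes in short steps, Python scripts to look and compute and a tool call to move; the robot and the scene stay as the last step left them, time stands still between calls to the robot, and variables do not carry over. Pictures are saved under pics/ and viewed, at most 10 in all, crops included, and the job is handed in when it is done.

Besides the shell and the picture viewer there is one more tool, called after ">>>" as a command line: name --pt "numbers of a row" for each row, then --argument value for the rest. play_rows: Moves the arm, as the interface text tells. Its arguments: {"type":"object","properties":{"increments":{"type":"array"},"gripper":{"type":"number"},"grip_force":{"type":"number"}},"required":["increments"]}

```bash
mkdir -p pics
cat > h.py <<'E'
import numpy as np, cv2
from cell import get_obs,get_image,search_frame,outline_of,ticket
def cam(n):
    d=get_image(n); f=d['pixels'].shape[0]/2/np.tan(np.radians(d['fovy'])/2)
    return dict(px=d['pixels'],K=np.array([[f,0,d['cx']],[0,f,d['cy']],[0,0,1]]),R=np.array(d['R']),t=np.array(d['t']))
def proj(c,X):
    p=(c['R']@np.atleast_2d(X).T).T+c['t']; p=p@c['K'].T; return p[:,:2]/p[:,2:]
def onz(c,uv,z):
    C=-c['R'].T@c['t']; d=c['R'].T@np.linalg.inv(c['K'])@np.array([*uv,1]); return C+d*(z-C[2])/d[2]
def tri(c1,u1,c2,u2):
    P=[c['K']@np.c_[c['R'],c['t']] for c in(c1,c2)]
    X=cv2.triangulatePoints(P[0],P[1],np.array(u1,float).reshape(2,1),np.array(u2,float).reshape(2,1)); return (X[:3]/X[3]).ravel()
E
python3 - <<'E'
from h import *
np.set_printoptions(precision=3,suppress=True)
o=get_obs(); print(o['time_s'],o['tcp_pos'],o['orientation'])
for n in('scene','top'):
    c=cam(n); cv2.imwrite(f'pics/{n}0.png',c['px']); print(n,-c['R'].T@c['t'],c['K'][0,0])
    for k in['jig','pivot','strap','strap_mid','lever','lever_pin','lever_tip','pad','disc','spool','spare_disc','sanding_block','tape']:
        r=search_frame(k,n); print(k,[(np.round(x['position'],1).tolist(),round(x['confidence'],2)) for x in r[:3]])
E
```

```text
0.0 [ 0.23  -0.471  0.198] [[ 0.898  0.439 -0.001]
 [ 0.439 -0.898  0.001]
 [-0.    -0.001 -1.   ]]
scene [ 0.071 -0.95   0.626] 458.4737107523406
jig [([334.4, 239.7], 0.71)]
pivot [([336.0, 239.3], 0.75)]
strap [([314.8, 225.2], 0.82)]
strap_mid [([317.0, 221.5], 0.67)]
lever []
lever_pin [([316.5, 222.1], 0.62)]
lever_tip [([337.3, 243.7], 0.3)]
pad [([301.3, 183.7], 0.49), ([357.6, 300.3], 0.43)]
disc [([345.3, 240.1], 0.96), ([295.0, 214.1], 0.7), ([303.9, 182.3], 0.58)]
spool [([401.2, 280.4], 0.65)]
spare_disc [([355.7, 298.5], 0.71)]
sanding_block [([298.7, 183.4], 0.79), ([317.4, 221.4], 0.4)]
tape []
top [ 0.432 -0.087  0.979] 378.7387471148495
jig [([351.6, 201.7], 0.9)]
pivot [([349.4, 201.0], 0.84)]
strap [([350.0, 222.4], 0.57)]
strap_mid [([347.9, 223.6], 0.73)]
lever [([347.5, 223.5], 0.62), ([369.2, 241.5], 0.54)]
lever_pin [([368.0, 243.4], 0.66)]
lever_tip [([364.9, 243.0], 0.52), ([226.8, 230.6], 0.22)]
pad []
disc [([284.9, 209.7], 0.87), ([375.6, 198.2], 0.77)]
spool [([428.1, 182.4], 0.47)]
spare_disc [([428.6, 221.3], 0.68)]
sanding_block []
tape [([225.3, 228.8], 0.9)]
```

Run:
```python
import cv2
a=cv2.imread('pics/scene0.png'); b=cv2.imread('pics/top0.png')
cv2.imwrite('pics/s1.png',cv2.resize(a[150:330,230:470],None,fx=3.3,fy=3.3,interpolation=cv2.INTER_CUBIC))
cv2.imwrite('pics/t1.png',cv2.resize(b[130:300,200:460],None,fx=3,fy=3,interpolation=cv2.INTER_CUBIC))
```

```text
(no output)
```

View pics/s1.png

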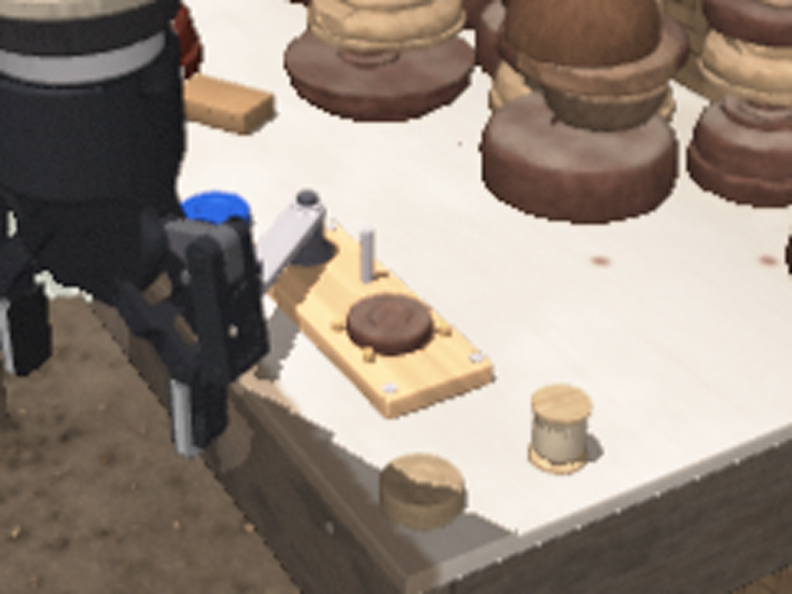

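View pics/t1.png

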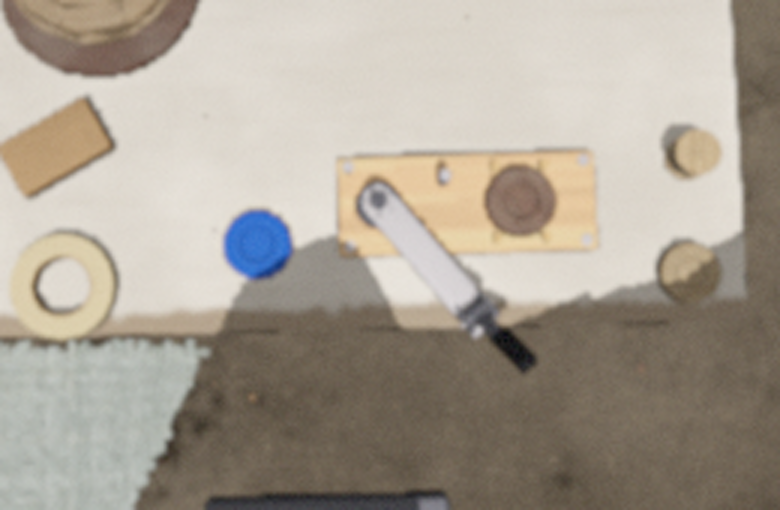

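The scene crop shows the jig with the dark disc at (390,320), its strap at (290,240) swung to the robot, the spool, the spare disc and a blue look-alike at (215,207). The top crop shows the bolt at (378,198), lever pin near (482,312), lever tip near (527,365) and the disc at (520,200). The dark disc in the pin nest is the workpiece. The blue one at (257,243) is the look-alike, so I leave it.

```bash
cat > m.py <<'E'
from h import *
from scipy.optimize import least_squares
np.set_printoptions(precision=4,suppress=True)
def T(u,v): return np.array([200+u/3,130+v/3])
def S(u,v): return np.array([230+u/3.3,150+v/3.3])
ct,cs=cam('top'),cam('scene')
print('bolt',tri(ct,T(378,199),cs,S(307,197)),'disc',tri(ct,T(520,200),cs,S(390,310)))
cor=[T(338,158),T(592,151),T(597,246),T(342,255)]
cw=[onz(ct,c,.018)[:2] for c in cor]; print(np.array(cw))
# jig local: top image up=+x, right=-y
loc=np.array([[.0425,.11],[.0425,-.11],[-.0425,-.11],[-.0425,.11]])
def R2(a): return np.array([[np.cos(a),-np.sin(a)],[np.sin(a),np.cos(a)]])
def P(p,l,z): return np.append(p[:2]+R2(p[2])@l,z)
def res(p):
    r=[]
    for l,c in zip(loc,cor): r.append(proj(ct,P(p,l,.018))[0]-c)
    r.append(proj(ct,P(p,np.array([0,.075]),.070))[0]-T(378,199))
    r.append(proj(cs,P(p,np.array([0,.075]),.070))[0]-S(307,195))
    r.append(proj(cs,P(p,np.array([-.0425,-.11]),.018))[0]-S(388,408))
    r.append(proj(cs,P(p,np.array([.0425,-.11]),.018))[0]-S(495,368))
    r.append(proj(ct,P(p,np.array([0,-.045]),.032))[0]-T(520,200))
    return np.array(r).ravel()
s=least_squares(res,[.45,-.13,-.0],loss='soft_l1'); p=s.x; print('jig',p); print(res(p).reshape(-1,2))
piv=P(p,np.array([0,.075]),.07)
for z,c in((.07,T(482,312)),(.075,T(527,365))):
    x=onz(ct,c,z); d=R2(p[2]).T@(x-piv)[:2]; print(x,'q',np.arctan2(-d[0],-d[1]),np.hypot(*d))
for v in(0,.1,.2,.3):
  for q in (.75,.8,.85):
    e=1.222-v; rr=.12+.085*np.cos(e); print(v,q,proj(ct,P(p,np.array([0,.075])+rr*np.array([-np.sin(q),-np.cos(q)]),.07+.085*np.sin(e)))[0])
print('tip meas',T(532,367))
E
python3 m.py
```

```text
bolt [ 0.5242 -0.0889  0.0682] disc [ 0.5242 -0.2072  0.0371]
[[ 0.5644 -0.0554]
 [ 0.565  -0.2716]
 [ 0.4841 -0.2724]
 [ 0.4815 -0.0571]]
jig [ 0.5239 -0.1645  0.007 ]
[[-0.48   -0.4638]
 [ 0.9886 -0.8379]
 [ 0.9818  0.7609]
 [-0.8962  0.3823]
 [ 0.3783 -0.0786]
 [-0.4486  0.1779]
 [-0.4722 -1.2764]
 [-0.1135 -0.9633]
 [ 0.8926 -0.3713]]
[ 0.4309 -0.169   0.07  ] q 0.8669606935684283 0.12193339554735891
[ 0.3887 -0.2025  0.075 ] q 0.8793299034886021 0.175834770987927
0 0.75 [378.057  237.5503]
0 0.8 [375.759  240.0862]
0 0.85 [373.3334 242.5042]
0.1 0.75 [380.5929 239.9229]
0.1 0.8 [378.1835 242.5846]
0.1 0.85 [375.6399 245.1229]
0.2 0.75 [382.9314 242.1608]
0.2 0.8 [380.4193 244.9389]
0.2 0.85 [377.767  247.5881]
0.3 0.75 [385.0452 244.2374]
0.3 0.8 [382.4403 247.1207]
0.3 0.85 [379.6899 249.8704]
tip meas [377.3333 252.3333]
```

>>> play_rows --pt "0.5 1 0 0.2 0 0" --pt "1 2 0 0 0 0.4" --pt "1.5 3 0 0 0 0.6" --pt "2 4 0 0 0 0.8" --pt "2.5 5 0 0 0 1" --pt "3 6 0 0 0 1.2" --pt "3.5 7 0 0 0 1.4" --pt "4 8 0 0 0 1.6" --pt "4.5 9 0 0 0 1.75" --pt "4.9 9.7 0 0 0 1.75" --gripper 255 --grip_force 60

```text
time_s: 2.5
tcp_pos: [0.4273, -0.0812, 0.1984]
orientation: [[0.764, 0.645, 0.001], [0.645, -0.764, 0.0], [0.001, 0.0, -1.0]]
ft_force: [-0.3, -0.1, -0.1]
finger_gap: 0.0001
grasp_force: 0.0
```

>>> play_rows --pt "0 0 -0.8 0 0 0" --pt "0 0 -1.6 0 0 0" --pt "0 0 -2.4 0 0 0" --pt "0 0 -3.2 0 0 0" --pt "0 0 -3.85 0 0 0" --pt "0 0 -3.85 0 0 0"

```text
time_s: 3.1
tcp_pos: [0.4242, -0.0831, 0.0417]
orientation: [[0.765, 0.644, -0.005], [0.644, -0.765, 0.001], [-0.003, -0.004, -1.0]]
ft_force: [-0.7, 0.3, 0.9]
finger_gap: -0.0001
grasp_force: 0.0
```

Run:
```python
from h import *
a,b=cam('scene')['px'],cam('top')['px']
A=cv2.resize(a[150:280,240:380],(560,520),interpolation=cv2.INTER_CUBIC)[:, :400]
B=cv2.resize(b[150:280,290:390],(400,520),interpolation=cv2.INTER_CUBIC)
cv2.imwrite('pics/p2.png',np.hstack([A,B]))
```

```text
(no output)
```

View pics/p2.png

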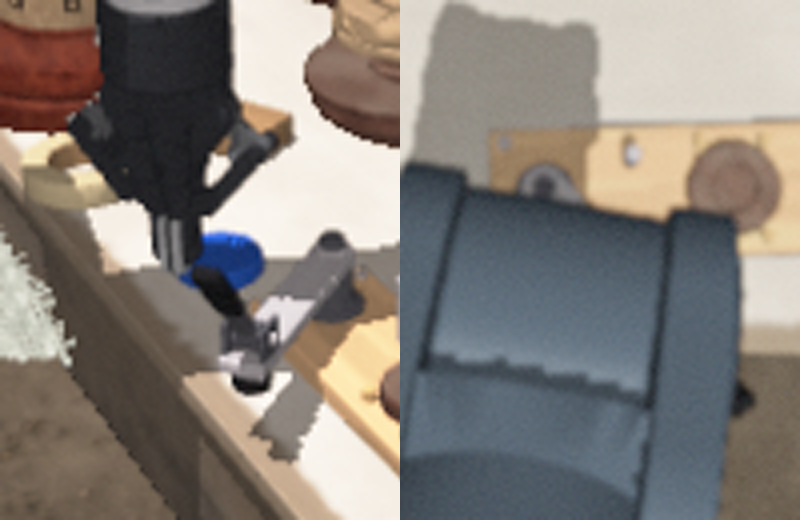

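The scene view (left) shows the shut fingertips at (178,270), clear of the strap on its push side. The lever is at (220,290) and still raised.

Run:
```python
import numpy as np
piv=np.array([.5234,-.0895]);c=np.array([.4245,-.083])
for q in [.87,.8,.7,.6,.5,.4,.3,.2,.1,.05,0,-.05]:
    u=np.array([-np.sin(q),-np.cos(q)]);n=np.array([np.cos(q),-np.sin(q)])
    x=piv+.07*u-.0285*n; print(q,np.round((x-c)/.04,2),round(np.degrees(.87-q)/8,2))
```

```text
0.87 [ 0.68 -0.75] 0.0
0.8 [ 0.72 -0.87] 0.5
0.7 [ 0.8  -1.04] 1.22
0.6 [ 0.9 -1.2] 1.93
0.5 [ 1.01 -1.36] 2.65
0.4 [ 1.13 -1.5 ] 3.37
0.3 [ 1.27 -1.62] 4.08
0.2 [ 1.43 -1.74] 4.8
0.1 [ 1.59 -1.83] 5.51
0.05 [ 1.67 -1.87] 5.87
0 [ 1.76 -1.91] 6.23
-0.05 [ 1.85 -1.95] 6.59
```

>>> play_rows --pt "0.35 -0.35 0 0 0 0" --pt "0.68 -0.75 0 0 0 0" --pt "0.72 -0.87 0 0 0 0.5" --pt "0.8 -1.04 0 0 0 1.2" --pt "0.9 -1.2 0 0 0 1.9" --pt "1.0 -1.36 0 0 0 2.6" --pt "1.13 -1.5 0 0 0 3.4" --pt "1.27 -1.62 0 0 0 4.1" --pt "1.43 -1.74 0 0 0 4.8" --pt "1.43 -1.74 0 0 0 4.8"

```text
time_s: 4.2
tcp_pos: [0.4858, -0.1541, 0.0461]
orientation: [[0.199, 0.98, 0.003], [0.98, -0.199, -0.001], [-0.0, 0.003, -1.0]]
ft_force: [-0.3, -0.2, -0.3]
finger_gap: 0.0002
grasp_force: 0.0
```

>>> play_rows --pt "0.08 -0.04 0 0 0 0.3" --pt "0.14 -0.08 0 0 0 0.7" --pt "0.2 -0.1 0 0 0 1.0" --pt "0.24 -0.12 0 0 0 1.3" --pt "0.24 -0.12 0 0 0 1.4" --pt "0.24 -0.12 0 0 0 1.4"

```text
time_s: 4.8
tcp_pos: [0.4936, -0.158, 0.0449]
orientation: [[0.008, 1.0, 0.001], [1.0, -0.008, -0.0], [-0.0, 0.001, -1.0]]
ft_force: [-0.1, -0.4, -1.1]
finger_gap: 0.0001
grasp_force: 0.0
```

Run:
```python
from h import *
print(get_obs()['ft_force'])
a,b=cam('scene')['px'],cam('top')['px']
A=cv2.resize(a[170:270,280:380],(400,400),interpolation=cv2.INTER_CUBIC)
B=cv2.resize(b[150:250,300:400],(400,400),interpolation=cv2.INTER_CUBIC)
cv2.imwrite('pics/p3.png',np.hstack([A,B]))
```

```text
[-0.07423437 -0.38227116 -1.07924974]
```

View pics/p3.png

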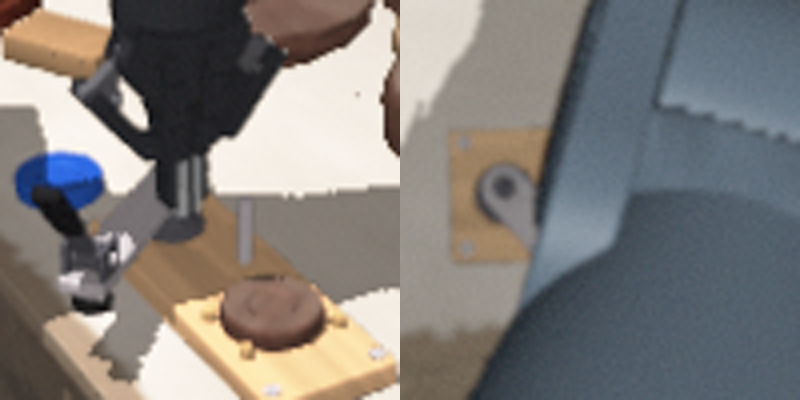

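Run:
```python
from h import *
np.set_printoptions(precision=3,suppress=True)
cs,ct=cam('scene'),cam('top'); o=get_obs(); print(o['tcp_pos'])
for X in (o['tcp_pos'],[.5234,-.0895,.07],[.5239,-.2095,.032],[.425,-.083,.044]): 
    a,b=proj(cs,X)[0],proj(ct,X)[0]; print(X,a,(a-[280,170])*4,b)
A=cs['px'][130:290,240:400]; cv2.imwrite('pics/p4.png',cv2.resize(A,(600,600),interpolation=cv2.INTER_CUBIC))
```

```text
[ 0.493 -0.158  0.044]
[ 0.493 -0.158  0.044] [325.384 234.711] [181.536 258.842] [354.394 208.716]
[0.5234, -0.0895, 0.07] [322.606 209.269] [170.424 157.078] [326.391 196.234]
[0.5239, -0.2095, 0.032] [348.105 246.398] [272.42  305.593] [374.244 196.408]
[0.425, -0.083, 0.044] [285.312 227.768] [ 21.248 231.071] [324.703 237.229]
```

View pics/p4.png

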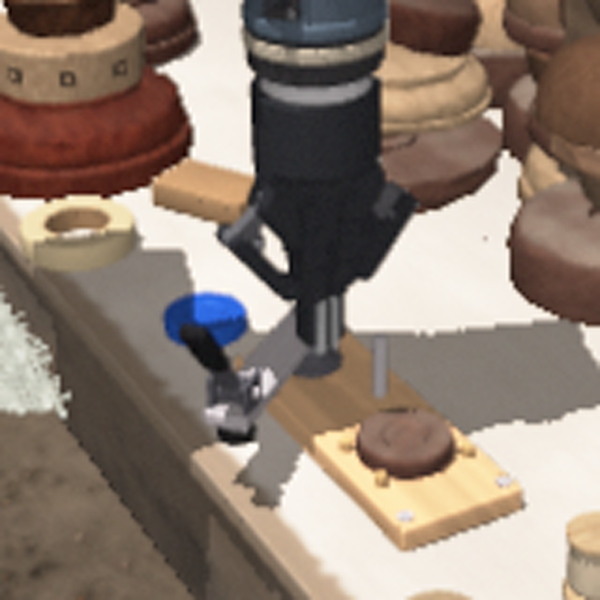

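Run:
```python
from h import *
np.set_printoptions(precision=2,suppress=True)
cs=cam('scene'); o=get_obs()
for z in (.044,.06,.07,.08,.09): print(z,(proj(cs,[.4936,-.158,z])[0]),proj(cs,[.425,-.083,z])[0])
print('start tcp',proj(cs,[.230,-.471,.211]),proj(cs,[.230+.05*.439,-.471-.05*.898,.211]),proj(cs,[.230-.05*.439,-.471+.05*.898,.211]))
im=cs['px'][180:260,270:370].copy(); im=cv2.resize(im,(800,640),interpolation=cv2.INTER_CUBIC)[:600]
im=np.clip(im.astype(float)*1.6,0,255).astype(np.uint8)
def q2(X): p=proj(cs,X); return ((p-[270,180]+.5)*8).astype(int)
def st(q,z=.06):
    p=np.array([.5234,-.0895]);u=np.array([-np.sin(q),-np.cos(q)]);n=np.array([np.cos(q),-np.sin(q)])
    return np.array([[*(p+a*u+b*n),z] for a,b in((0,.014),(.135,.014),(.135,-.014),(0,-.014))])
cv2.polylines(im,[q2(st(.87)).reshape(-1,1,2)],True,(0,255,0),1)
for z in(.044,.07,.09): cv2.circle(im,tuple(int(v) for v in q2([.4936,-.158,z])[0]),4,(0,0,255),1)
cv2.imwrite('pics/p5.png',im)
```

```text
0.044 [325.49 234.84] [285.31 227.77]
0.06 [325.39 229.01] [284.94 222.05]
0.07 [325.33 225.32] [284.7  218.44]
0.08 [325.26 221.59] [284.46 214.79]
0.09 [325.2  217.84] [284.22 211.11]
start tcp [[265.01 292.02]] [[293.09 306.04]] [[239.17 279.12]]
```

View pics/p5.png

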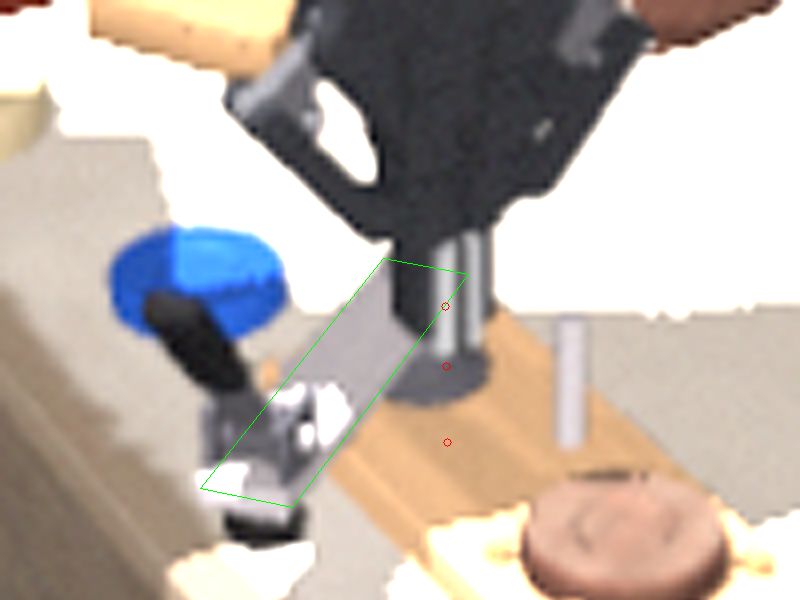

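The overlay shows that the strap has not moved and still fits q = 0.87. The visible fingertips at (445,352) sit at about z = 73 mm while the state reports 45 mm, so they passed over the strap. The start picture and the earlier descent show the same offset of about 28 mm. I go back over the strap and approach lower.

>>> play_rows --pt "0 0 1.0 0 0 0" --pt "-0.3 0.3 1.0 0 0 -0.9" --pt "-0.6 0.6 1.0 0 0 -1.8" --pt "-0.9 0.9 1.0 0 0 -2.7" --pt "-1.2 1.2 1.0 0 0 -3.6" --pt "-1.5 1.5 1.0 0 0 -4.5" --pt "-1.7 1.87 1.0 0 0 -5.4" --pt "-1.7 1.87 0.4 0 0 -6.2" --pt "-1.7 1.87 -0.3 0 0 -6.2" --pt "-1.7 1.87 -0.65 0 0 -6.2"

```text
time_s: 6.05
tcp_pos: [0.4244, -0.0828, 0.0167]
orientation: [[0.766, 0.643, -0.001], [0.643, -0.766, 0.0], [-0.001, -0.001, -1.0]]
ft_force: [0.4, 0.1, 0.4]
finger_gap: 0.0002
grasp_force: 0.0
```

Run:
```python
from h import *
np.set_printoptions(precision=2,suppress=True)
cs=cam('scene'); o=get_obs(); p=np.array(o['tcp_pos']); print(p,o['ft_force'])
im=cs['px'][180:260,270:370].copy(); im=cv2.resize(im,(800,640),interpolation=cv2.INTER_CUBIC)[:600]
im=np.clip(im.astype(float)*1.6,0,255).astype(np.uint8)
for z in(0,.028): 
    v=(proj(cs,p+[0,0,z])[0]-[270,180]+.5)*8; cv2.circle(im,tuple(int(a) for a in v),4,(0,0,255),1)
cv2.imwrite('pics/p6.png',im)
```

```text
[ 0.42 -0.08  0.02] [-0.34  0.9  -1.77]
```

View pics/p6.png

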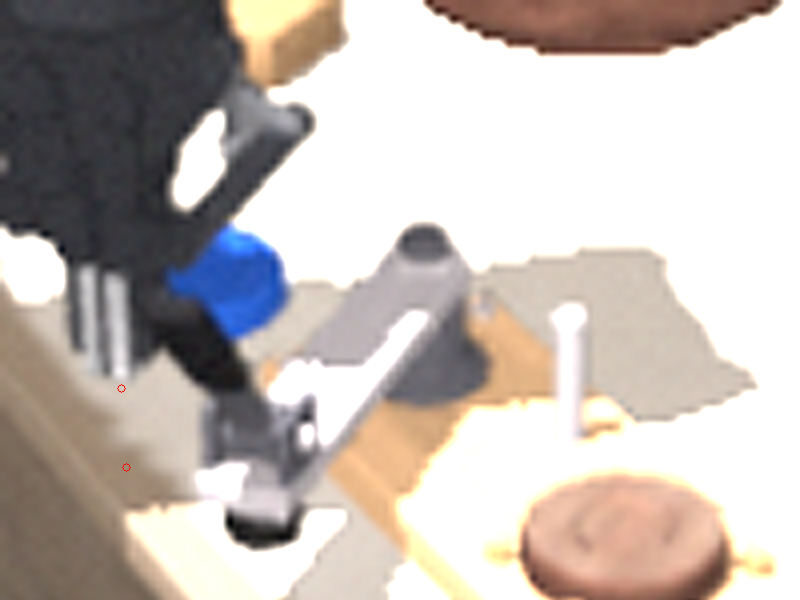

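Tips are at (108,378), about 29 mm above the reported TCP, so really at z ≈ 46 mm and clear of the strap. I go 6 mm lower and push.

>>> play_rows --pt "0 0 -0.15 0 0 0" --pt "0.35 -0.35 -0.15 0 0 0" --pt "0.68 -0.75 -0.15 0 0 0" --pt "0.72 -0.87 -0.15 0 0 0.5" --pt "0.8 -1.04 -0.15 0 0 1.2" --pt "0.85 -1.12 -0.15 0 0 1.5" --pt "0.9 -1.2 -0.15 0 0 1.9" --pt "0.95 -1.28 -0.15 0 0 2.3" --pt "1.0 -1.36 -0.15 0 0 2.6"

```text
time_s: 7.0
tcp_pos: [0.4653, -0.1371, 0.0127]
orientation: [[0.485, 0.874, -0.0], [0.874, -0.485, 0.001], [0.001, -0.001, -1.0]]
ft_force: [-1.6, 4.0, 0.3]
finger_gap: -0.0002
grasp_force: 1.6
```

>>> play_rows --pt "0.07 -0.07 0 0 0 0.35" --pt "0.13 -0.14 0 0 0 0.75" --pt "0.2 -0.2 0 0 0 1.1" --pt "0.27 -0.26 0 0 0 1.45" --pt "0.35 -0.32 0 0 0 1.8" --pt "0.43 -0.38 0 0 0 2.2" --pt "0.51 -0.43 0 0 0 2.5" --pt "0.59 -0.47 0 0 0 2.9" --pt "0.59 -0.47 0 0 0 2.9"

```text
time_s: 7.9
tcp_pos: [0.4892, -0.1564, 0.0126]
orientation: [[0.103, 0.995, 0.0], [0.995, -0.103, 0.0], [0.0, 0.0, -1.0]]
ft_force: [-1.1, -0.0, 0.1]
finger_gap: -0.0003
grasp_force: 0.5
```

>>> play_rows --pt "0.04 -0.02 0 0 0 0.2" --pt "0.08 -0.04 0 0 0 0.4" --pt "0.12 -0.06 0 0 0 0.55" --pt "0.16 -0.08 0 0 0 0.7" --pt "0.2 -0.08 0 0 0 0.75"

```text
time_s: 8.4
tcp_pos: [0.4971, -0.16, 0.0122]
orientation: [[-0.002, 1.0, -0.0], [1.0, 0.002, -0.001], [-0.001, -0.0, -1.0]]
ft_force: [-4.9, -2.2, 2.4]
finger_gap: -0.0
grasp_force: 2.0
```

>>> play_rows --pt "0.03 0 0 0 0 0" --pt "0.06 0 0 0 0 0" --pt "0.09 0 0 0 0 0" --pt "0.09 0 0 0 0 0"

```text
time_s: 8.8
tcp_pos: [0.4979, -0.16, 0.0121]
orientation: [[0.0, 1.0, -0.005], [1.0, -0.0, -0.001], [-0.001, -0.005, -1.0]]
ft_force: [-13.5, -2.5, 11.4]
finger_gap: -0.0
grasp_force: 7.1
```

The strap is against the stop: 13.5 N and no further travel. I retreat, rise and check.

>>> play_rows --pt "-0.7 0 0 0 0 0" --pt "-1.5 0 0 0 0 0" --pt "-1.5 0 1.0 0 0 0" --pt "-1.5 0 2.0 0 0 0" --pt "-1.5 0 3.0 0 0 0" --pt "-1.5 0.5 4.0 0 0 0" --pt "-1.5 1.0 4.0 0 0 0" --pt "-1.5 1.5 4.0 0 0 0"

```text
time_s: 9.6
tcp_pos: [0.4424, -0.0993, 0.1738]
orientation: [[-0.0, 1.0, 0.004], [1.0, 0.0, -0.001], [-0.001, 0.004, -1.0]]
ft_force: [0.7, 0.8, -0.9]
finger_gap: -0.0
grasp_force: 0.0
```

Run:
```python
from h import *
np.set_printoptions(precision=3,suppress=True)
cs=cam('scene'); o=get_obs(); p=np.array(o['tcp_pos']); print(p,o['ft_force'])
im=cs['px'][170:270,285:410].copy(); s=6; im=cv2.resize(im,None,fx=s,fy=s,interpolation=cv2.INTER_CUBIC)
def Q(X): return ((proj(cs,X)-[285,170]+.5)*s).astype(int).reshape(-1,1,2)
a=.007;R=np.array([[np.cos(a),-np.sin(a)],[np.sin(a),np.cos(a)]])
def W(x,y,z): return [*(np.array([.5234,-.0895])+R@[x,y]),z]
def st(q,z=.06):
    u=np.array([-np.sin(q),-np.cos(q)]);n=np.array([np.cos(q),-np.sin(q)])
    return np.array([W(*(r*u+b*n),z) for r,b in((0,.014),(.135,.014),(.135,-.014),(0,-.014))])
cv2.polylines(im,[Q(st(0))],True,(0,255,0),1); cv2.polylines(im,[Q(st(.1))],True,(0,0,255),1)
for v,c in((0,(255,0,0)),(.3,(255,0,255))):
    e=1.222-v; cv2.polylines(im,[Q(np.array([W(0,-.12,.07),W(0,-.12-.085*np.cos(e),.07+.085*np.sin(e))]))],False,c,1)
cv2.imwrite('pics/p7.png',im)
```

```text
[ 0.442 -0.097  0.173] [-0.406  1.21   0.387]
```

View pics/p7.png

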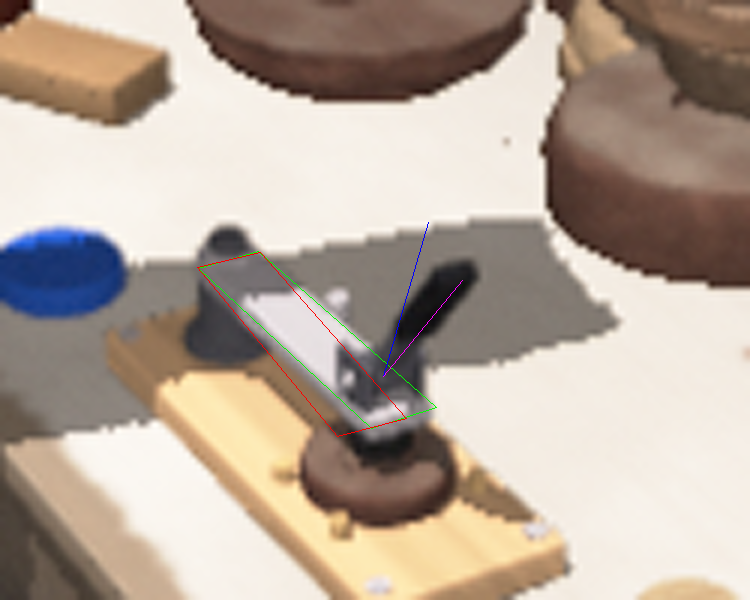

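The strap matches its home outline (green) and touches the stop pin at (335,300). The lever is still raised at about 0.3 (magenta). The disc is in its nest. Next is the lever approach from the pivot side.

>>> play_rows --pt "0.7 -0.7 0 0 0 0" --pt "1.4 -1.4 0 0 0 0" --pt "2.07 -2.2 0 0 0 0" --pt "2.07 -2.2 -0.7 0 0 0" --pt "2.07 -2.2 -1.4 0 0 0" --pt "2.07 -2.2 -1.9 0 0 0" --pt "2.07 -2.2 -1.9 0 0 0"

```text
time_s: 10.35
tcp_pos: [0.5222, -0.1873, 0.0935]
orientation: [[-0.001, 1.0, -0.004], [1.0, 0.001, 0.002], [0.002, -0.004, -1.0]]
ft_force: [-0.9, 0.5, -0.2]
finger_gap: 0.0002
grasp_force: 0.0
```

Run:
```python
from h import *
cs=cam('scene'); o=get_obs(); p=np.array(o['tcp_pos']); print(p,o['ft_force'])
im=cs['px'][170:270,285:410].copy(); s=6; im=cv2.resize(im,None,fx=s,fy=s,interpolation=cv2.INTER_CUBIC)
v=(proj(cs,p+[0,0,.029])[0]-[285,170]+.5)*s; cv2.circle(im,tuple(int(a) for a in v),4,(0,0,255),1)
cv2.imwrite('pics/p8.png',im)
for e in (.92,.8,.6,.4,.2,.02,-.05):
    y=-.2095-.06*np.cos(e)+.005*np.sin(e)+.011; z=.07+.06*np.sin(e)+.005*np.cos(e)-.029; print(e,np.round((y-p[1])/.04,2),np.round((z-p[2])/.04,2))
```

```text
[ 0.5230449  -0.1875239   0.09529343] [-0.1071477   0.13344229  0.31251652]
0.92 -1.08 -0.09
0.8 -1.23 -0.19
0.6 -1.44 -0.41
0.4 -1.61 -0.66
0.2 -1.72 -0.94
0.02 -1.77 -1.2
-0.05 -1.78 -1.31
```

View pics/p8.png

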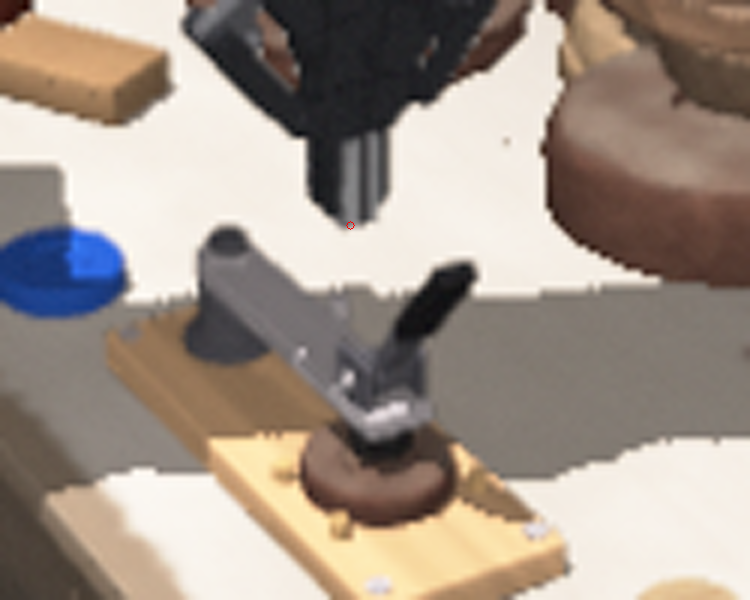

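The fingertips at (350,222) match the prediction with the 29 mm offset, on the pivot side of the lever. I push along the arc.

>>> play_rows --pt "0 -0.6 0 0 0 0" --pt "0 -1.08 -0.09 0 0 0" --pt "0 -1.16 -0.14 0 0 0" --pt "0 -1.23 -0.19 0 0 0" --pt "0 -1.33 -0.3 0 0 0" --pt "0 -1.44 -0.41 0 0 0" --pt "0 -1.53 -0.53 0 0 0" --pt "0 -1.61 -0.66 0 0 0"

```text
time_s: 11.2
tcp_pos: [0.5237, -0.2523, 0.0696]
orientation: [[-0.001, 1.0, 0.0], [1.0, 0.001, -0.0], [-0.0, 0.0, -1.0]]
ft_force: [0.9, -0.4, 3.8]
finger_gap: 0.0003
grasp_force: 1.6
```

Contact force of 3.8 N upward, as expected. On to the stop.

>>> play_rows --pt "0 -0.05 -0.14 0 0 0" --pt "0 -0.1 -0.28 0 0 0" --pt "0 -0.14 -0.4 0 0 0" --pt "0 -0.16 -0.5 0 0 0" --pt "0 -0.16 -0.54 0 0 0" --pt "0 -0.16 -0.58 0 0 0"

```text
time_s: 11.8
tcp_pos: [0.5232, -0.2585, 0.0464]
orientation: [[-0.001, 1.0, -0.0], [1.0, 0.001, -0.0], [-0.0, -0.0, -1.0]]
ft_force: [-0.3, -3.3, 4.9]
finger_gap: -0.0004
grasp_force: 2.0
```

>>> play_rows --pt "0 0 -0.04 0 0 0" --pt "0 0 -0.08 0 0 0" --pt "0 0 -0.12 0 0 0" --pt "0 0 -0.16 0 0 0" --pt "0 0 -0.16 0 0 0"

```text
time_s: 12.3
tcp_pos: [0.5236, -0.2586, 0.0424]
orientation: [[-0.001, 1.0, 0.001], [1.0, 0.001, -0.001], [-0.001, 0.001, -1.0]]
ft_force: [-7.0, -1.4, 24.7]
finger_gap: 0.0001
grasp_force: 11.9
```

The force rose to 25 N against the stop. I rise and check.

>>> play_rows --pt "0 0 0 0 0 0" --pt "0 0 0 0 0 0" --pt "0 0 0.6 0 0 0" --pt "0 0 1.5 0 0 0" --pt "0 0 2.5 0 0 0" --pt "0 0 3.5 0 0 0" --pt "-0.6 0.6 4 0 0 0" --pt "-1.5 1.5 4 0 0 0" --pt "-2.5 2.5 4 0 0 0" --pt "-2.5 2.5 4 0 0 0"

```text
time_s: 13.3
tcp_pos: [0.4186, -0.1546, 0.1998]
orientation: [[-0.003, 1.0, -0.003], [1.0, 0.003, 0.003], [0.003, -0.003, -1.0]]
ft_force: [-0.5, 0.2, 0.5]
finger_gap: -0.0
grasp_force: 0.0
```

Run:
```python
from h import *
cs=cam('scene'); o=get_obs(); print(o['tcp_pos'],o['ft_force'],o['time_s'])
im=cs['px'][170:270,285:410].copy(); s=6; im=cv2.resize(im,None,fx=s,fy=s,interpolation=cv2.INTER_CUBIC)
def Q(X): return ((proj(cs,X)-[285,170]+.5)*s).astype(int).reshape(-1,1,2)
def W(y,z): return [.5234-.007*y,-.0895+y,z]
for v,c in((1.2,(0,255,0)),(1.05,(0,0,255))):
    e=1.222-v; cv2.polylines(im,[Q(np.array([W(-.12,.07),W(-.12-.085*np.cos(e),.07+.085*np.sin(e))]))],False,c,1)
cv2.imwrite('pics/p9.png',im)
```

```text
[ 0.42014473 -0.15552135  0.20013209] [-0.57012966  1.252586    0.86774382] 13.35
```

View pics/p9.png

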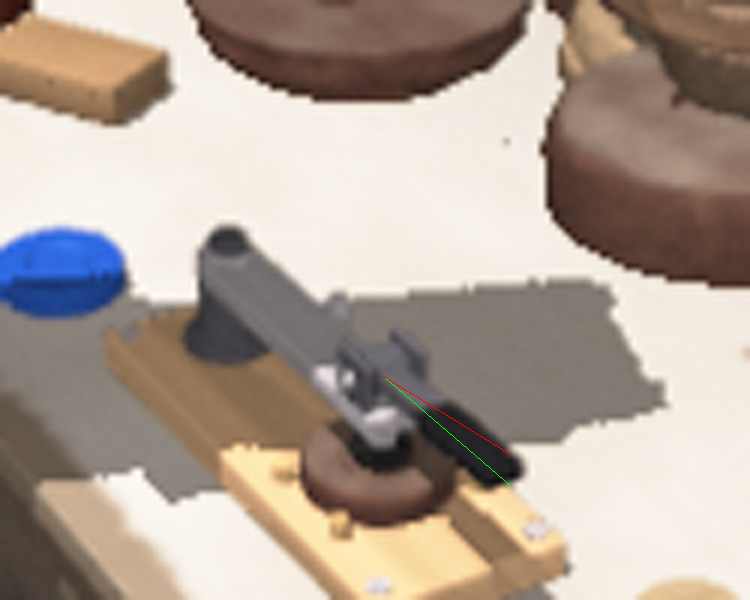

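Run:
```python
from h import *
cs=cam('scene'); g=cs['px'].max(2)
m=np.zeros_like(g); m[232:252,354:374]=(g[232:252,354:374]<50); n,l,st,_=cv2.connectedComponentsWithStats(m.astype(np.uint8))
k=1+st[1:,4].argmax(); P=np.argwhere(l==k)[:,::-1]; d=cv2.fitLine(P.astype(np.float32),2,0,.01,.01).ravel(); print(len(P),d,'slope',d[1]/d[0],P.min(0),P.max(0))
def W(y,z): return [.5234-.007*y,-.0895+y,z]
for v in(1.0,1.1,1.15,1.2):
    e=1.222-v; a,b=[proj(cs,W(-.12-s*np.cos(e),.07+s*np.sin(e)))[0] for s in(.035,.085)]; print(v,a,b,(b-a)[1]/(b-a)[0])
```

```text
111 [  0.8043424    0.59416604 362.36935    243.82883   ] slope 0.7386979 [354 238] [370 250]
1.0 [356.66006766 236.60772785] [369.40343727 243.31191607] 0.5260922680150811
1.1 [356.78097493 238.07133276] [369.67249559 247.0019138 ] 0.6927484562127475
1.15 [356.80898359 238.78024718] [369.72092341 248.78126039] 0.7745554385993535
1.2 [356.81529922 239.47136387] [369.71208434 250.50987087] 0.8559115236277706
```

The slope reads about 1.13, too close to 1.1 for comfort. I press once more for certainty.

>>> play_rows --pt "0.9 -0.95 0 0 0 0" --pt "1.8 -1.9 0 0 0 0" --pt "2.58 -2.76 0 0 0 0" --pt "2.58 -2.76 -1 0 0 0" --pt "2.58 -2.76 -2 0 0 0" --pt "2.58 -2.76 -3 0 0 0" --pt "2.58 -2.76 -3.5 0 0 0" --pt "2.58 -2.76 -3.7 0 0 0" --pt "2.58 -2.76 -3.8 0 0 0" --pt "2.58 -2.76 -3.8 0 0 0"

```text
time_s: 14.4
tcp_pos: [0.5273, -0.2692, 0.0484]
orientation: [[-0.001, 1.0, 0.0], [1.0, 0.001, -0.0], [-0.0, 0.0, -1.0]]
ft_force: [0.2, 0.8, 0.0]
finger_gap: -0.0002
grasp_force: 0.0
```

>>> play_rows --pt "0 0 -0.05 0 0 0" --pt "0 0 -0.1 0 0 0" --pt "0 0 -0.15 0 0 0" --pt "0 0 -0.18 0 0 0" --pt "0 0 -0.18 0 0 0"

```text
time_s: 14.9
tcp_pos: [0.5273, -0.2691, 0.0429]
orientation: [[-0.001, 1.0, 0.002], [1.0, 0.001, -0.001], [-0.001, 0.002, -1.0]]
ft_force: [-2.7, 1.4, 12.4]
finger_gap: -0.0001
grasp_force: 6.4
```

Contact is at the same height nearer and farther from the pin, with no give. So the lever is level and at its stop. I come away and hand in.

>>> play_rows --pt "0 0 0 0 0 0" --pt "0 0 0.6 0 0 0" --pt "0 0 1.5 0 0 0" --pt "0 0 2.5 0 0 0" --pt "0 0 3.5 0 0 0" --pt "-0.6 0.6 4 0 0 0" --pt "-1.5 1.5 4 0 0 0" --pt "-2.5 2.5 4 0 0 0" --pt "-2.5 2.5 4 0 0 0" --pt "-2.5 2.5 4 0 0 0"

```text
time_s: 15.9
tcp_pos: [0.4259, -0.168, 0.2019]
orientation: [[-0.002, 1.0, 0.002], [1.0, 0.002, -0.001], [-0.001, 0.002, -1.0]]
ft_force: [1.5, -0.3, 0.2]
finger_gap: 0.0
grasp_force: 0.0
```

```bash
python3 -c "
from cell import ticket,get_obs
o=get_obs();print(o['tcp_pos'],o['ft_force']);print(ticket.hand_in())"
```

```text
[ 0.42594347 -0.16796457  0.20194025] [ 1.47973701 -0.337595    0.15361805]
the job is handed in; nothing more can be done
None
```

I pushed the strap home against its stop and then the lever down to its stop, withdrew the arm and handed the job in; no verdict came back, and the pad's force on the disc was never measured directly.

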